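# Shut the receipt printer after a roll change and press feed

## Robot

A 6-joint arm with a two-finger parallel gripper is mounted at the origin on the work surface. World frame = base frame: x ahead of the robot, y to its left, z up, the work surface at z = 0. Lengths are in mm, angles in rad, forces in N, time in s.
With the tool pointing down it reaches from about 400 to 825 mm from the base axis. Payload 7 kg.
Tool frame: the origin (TCP) lies at the very end of the fingers, on their centre line; the grasp point (between the pads) lies 19 mm behind it (ctrl.hold_point_z is the distance from the TCP to the grasp point, in mm); z points along the fingers, y is the direction in which the jaws open and shut (so a half turn about z gives the same grasp; the last joint's range is limited). The gripper opens to 88 mm and grips with 3 to 60 N. Pads are 19 mm wide; open, the fingers measure 130 mm over their backs; the gripper's body (78 mm by 193 mm) begins 47 mm behind the grasp point.
Start: joints at [1.439, 0.359, 0.012, 0, -1.224, -0.288], TCP at [275.121, 616.363, 226.561] pointing down, gripper open.
Joint ranges: [-3.07, 3.07], [-1.43, 2.12], [-1.02, 1.25], [-3.03, 1.67], [-3.05, -0], [-3.03, 3.03]. Speed limits (rad/s): [2.39, 2.39, 3.01, 3.14, 3.14, 3.14].

## Interface

Orientations are given as a unit quaternion [x, y, z, w].
In Python, from plant import state, optics, ctrl gives the robot as it stands.
- The arm moves only by the tool move_arm, never from a script. Its argument "targets" is one flat list of numbers, 5 for each row, row after row: the shift along the tool's x, y, z in units of 0.15 m (1.0 is 0.15 m), then the turn about the tool's z in units of 360 degrees (1.0 is 360 degrees), then the opening, from 0 (shut) to 1 (fully open). A call has 1 to 12 rows; each row shifts and turns the commanded pose from where the row before left it, along the tool's axes as they then stand; what a row does not reach is not made up. A row lasts 1/8 s, in which the tool goes at most 62.5 mm and 10.7 degrees, less where a joint would pass 70% of its speed; a pose out of reach is approached as far as the arm can. A call with a number of a shift or a turn outside -1 to 1 is refused whole. A call with a gripper value outside its range is refused whole. The fingers move at their own pace and stop on an object; "newtons" is the grip in N (left out, the last holds). Time passes only in rows, so rows that do not move let the fingers close. It gives the time, the measured TCP pose, the force and the opening at its end, in the units of the state.
- state(): the state, without advancing time (a new reading comes with each control period).
- optics.read_camera(name): name is "scene" or "top" or "wrist"; returns the picture (420x560x3 uint8, red, green, blue); there is no depth.
- optics.camera_model(name): a dict with "camera_matrix" (3x3 intrinsics, pixels), "extrinsics" (4x4, takes a point from world to camera coordinates). Camera axes: x right, y down, z forward; pixel columns grow to the right and rows downward; lengths in mm; the calibration is good to about 2 mm. The wrist camera is an equidistant fisheye: a pixel r from the principal point sees the ray r / f radians off the axis. A picture is of the moment at which its call begins: read the wrist's pose just before it. camera_model takes no time and is no camera call; for the wrist camera it gives the pose at the moment of the call.
- ctrl.close_job(): hands the job in, once; it reports no verdict.
The state is a dict: "time": time; "joint_pos": joint angles; "dq": joint speeds; "joint_torque": joint torques, N m; "tool_pos": TCP position; "tool_rot": TCP orientation; "contact_force": force on the tool from outside, world axes, zero at the start; "moment": the same for the moment, N m; "finger_gap": finger opening in mm.
Only numpy, scipy, OpenCV 4.12 (cv2) and the standard library are available. Lean on these libraries where they do the work, as an engineer would, in place of code of your own. Each camera call takes 0.05 s, during which the arm holds its last target. There are 200 camera calls.

## Task

The receipt printer on the counter has just had a new roll dropped in and its cover is still standing open. Push the cover over from behind so that it drops shut, press its front edge down until it snaps fully home, then press the feed key down and let it spring back. Only push, with the fingertips or the outside of the fingers: never take the cover between them, do not force anything, and leave the spare roll, the sauce bottle and the tape dispenser where they stand.

Things in the scene. Friction and masses are not known exactly. Their poses are not given: they have to be found in the camera images.
- printer: White receipt printer, fixed: 160 mm deep (its x), 140 wide (y), 130 high (z). Origin: centre of its underside, on the counter. Its front (dark panel) faces its -x, towards the robot, turned up to 0.5 rad either way. The flat front deck is the foremost 33 mm of its top, at z = 130; behind the deck is the open paper well with a roll in it, which the cover closes.
- cover (a joint): Angle in rad of the grey cover: 0 shut and latched, 1.5 to 1.85 standing open (start), 1.9 rear stop. It keeps its place near upright (0.5 N at the edge moves it); below about 1.1 it falls by itself within 1.5 s and comes to rest on two sprung hooks at about 0.09, its edge 10 mm high. Pressed at the front edge (about 6 N; up to 15 N on the stop is fine) it snaps past them and stays at 0.
- cover_hinge (a point): Middle of the cover's hinge line, which runs along the printer's y at x = +62, z = 120 mm in the printer's frame. The opening cover swings up and to the rear. The point turns with the cover: x from its free edge to the hinge, z out of its outer face.
- cover_edge (a point): Middle of the cover's front (free) edge, on its outer face: 107 mm from the hinge line along the cover and 10 mm outside it. Turns with the cover; axes as at the hinge. Shell 4 mm thick, 105 long, 120 wide, with side skirts reaching 13 mm below it. Shut, the outer face is level with the deck (z = 130 mm); upright, the edge is at z = 227 mm.
- feed_key (a joint): Travel in m of the teal feed key on the front deck: 0 up, 0.003 fully down. Fully down at about 4 N; springs back when let go.
- feed_key_top (a point): Centre of the top of the teal feed key: 14 mm (x) by 24 mm (y), 5 mm proud of the deck, at x = -63.5, y = -45, z = 135 mm in the printer's frame (front corner, on the robot's right). Pressed straight down.
- spare_roll: Loose spare paper roll standing on end, white, 70 mm across, 80 mm high, beside the printer. Origin: centre of its underside. Leave alone.
- sauce_bottle: Loose red squeeze bottle with a pointed nozzle, 56 mm across, 170 mm high, beside the printer. Origin: centre of its underside. Leave alone.
- tape_dispenser: Loose black desk tape dispenser with an orange roll, 130 mm long (x), 55 mm wide, 88 mm high, behind the printer. Origin: centre of its underside. Leave alone.
Mind the look-alikes: they are no part of the job. There is more than one size of the printer; the one meant has the size given above.

How it is judged:
By the outcome, as a careful person would: the job done as asked, in the order asked, and still so for the second after the job is handed in, with the robot touching nothing.
It also fails if it takes over 48 s, if anything falls off the work surface, if the arm or the gripper's body presses on something with over 40 N, if the wrist force passes 120 N, or if a joint passes its speed limit or range.

## Working session

There is one attempt and no reset: what is moved stays moved. The work goes in short steps, Python scripts to look and compute and a tool call to move; the robot and the scene stay as the last step left them, time stands still between calls to the robot, and variables do not carry over. Pictures are saved under pics/ and viewed, about 8 in all and at most 12, crops included, and the job is handed in when it is done.

Besides the shell and the picture viewer there is one more tool, called after ">>>" as name(argument=value, ...) on one line, values as JSON. move_arm: Moves the arm, as the interface text tells. Shifts and turns lie within -1 to 1; 1 stands for 0.15 m of shift or 360 degrees of turn. Its arguments: {"type":"object","properties":{"targets":{"type":"array"},"newtons":{"type":"number"}},"required":["targets"]}

```bash
mkdir -p pics; python3 - <<'E'
from plant import state,optics,ctrl
import cv2,json
s=state();print({k:s[k] for k in('time','tool_pos','tool_rot','contact_force','finger_gap')})
for n in('scene','top'):
    cv2.imwrite(f'pics/{n}0.png',optics.read_camera(n)[:,:,::-1]);m=optics.camera_model(n);print(n,m)
E
```

```text
{'time': 0.0, 'tool_pos': array([274.94223934, 615.94284604, 225.63660014]), 'tool_rot': array([ 9.78040828e-01, -2.08411821e-01, -9.85755849e-05,  8.00715474e-04]), 'contact_force': array([ 0.46928744, -0.17142082,  0.15045566]), 'finger_gap': 87.43005470970354}
scene {'camera_matrix': array([[411.56366729,   0.        , 281.91347181],
       [  0.        , 411.56366729, 213.66822964],
       [  0.        ,   0.        ,   1.        ]]), 'extrinsics': array([[ 8.95998491e-01,  4.44017794e-01,  5.90775525e-03,
        -5.04268816e+02],
       [ 3.84055718e-01, -7.68183455e-01, -5.12245434e-01,
        -1.39088902e+02],
       [-2.22907848e-01,  4.61240044e-01, -8.58818790e-01,
         1.22190065e+03],
       [ 0.00000000e+00,  0.00000000e+00,  0.00000000e+00,
         1.00000000e+00]])}
top {'camera_matrix': array([[514.96683309,   0.        , 279.37611022],
       [  0.        , 514.96683309, 215.53541252],
       [  0.        ,   0.        ,   1.        ]]), 'extrinsics': array([[-9.31126546e-02, -9.95653138e-01, -2.20492709e-03,
         8.31156186e+01],
       [-9.73349232e-01,  9.14925025e-02, -2.10286457e-01,
         5.44894459e+02],
       [ 2.09574105e-01, -1.74341662e-02, -9.77637328e-01,
         1.01452468e+03],
       [ 0.00000000e+00,  0.00000000e+00,  0.00000000e+00,
         1.00000000e+00]])}
```

View pics/scene0.png

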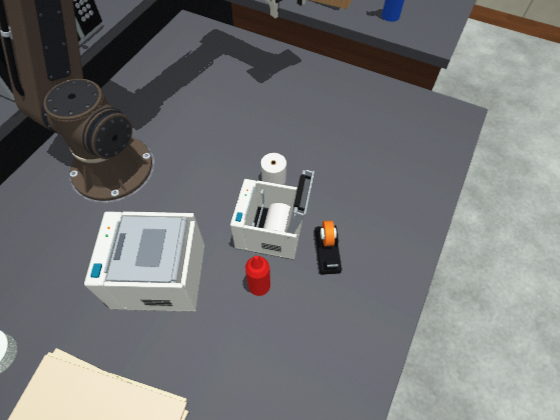

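View pics/top0.png

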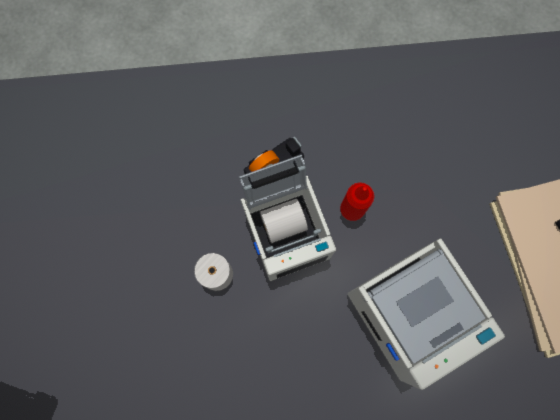

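The open small printer is at about (290,225) in the top view and (270,215) in the scene view. The spare roll, bottle and tape dispenser stand around it. The larger, closed printer is the decoy. I'll enlarge both views to measure.

```bash
python3 - <<'E'
import cv2
a=cv2.imread('pics/top0.png')[130:290,190:390];cv2.imwrite('pics/topc.png',cv2.resize(a,None,fx=3.75,fy=3.75,interpolation=cv2.INTER_CUBIC))
a=cv2.imread('pics/scene0.png')[145:305,215:365];cv2.imwrite('pics/scenec.png',cv2.resize(a,None,fx=3.75,fy=3.75,interpolation=cv2.INTER_CUBIC))
E
```

```text
(no output)
```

View pics/topc.png

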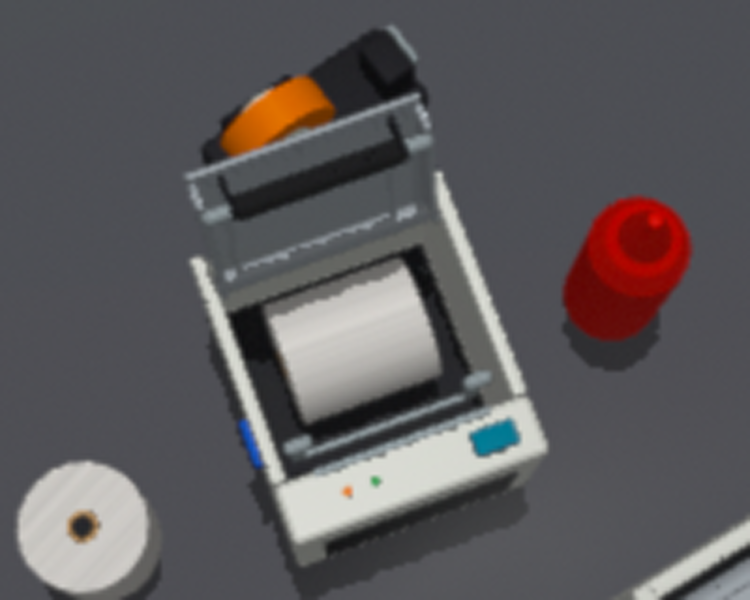

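View pics/scenec.png

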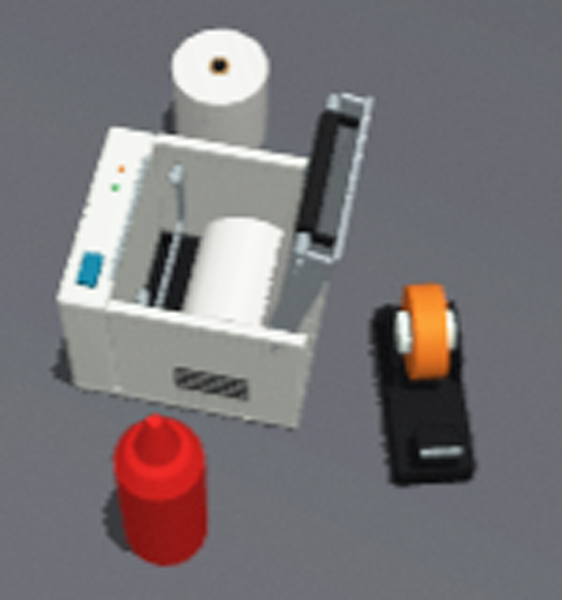

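The key is at top-crop pixel (495,438) and scene-crop pixel (90,269). The cover's free-edge corners are at top (188,175) and (418,97), and scene (372,97) and (338,262). The bottle and roll stand beside the printer and the tape dispenser is behind it. Next I fit the printer pose and the cover angle to both views.

```bash
cat > h.py <<'E'
import numpy as np
from plant import state,optics,ctrl
def proj(n,P):
    m=optics.camera_model(n);c=(m['extrinsics']@np.r_[P,1])[:3];u=m['camera_matrix']@c;return u[:2]/u[2]
def atz(n,uv,z):
    m=optics.camera_model(n);E=m['extrinsics'];R=E[:3,:3];o=-R.T@E[:3,3];d=R.T@np.linalg.solve(m['camera_matrix'],np.r_[uv,1.]);return o+d*(z-o[2])/d[2]
def w(p,q): # printer->world; p=x,y,yaw
    c,s=np.cos(p[2]),np.sin(p[2]);return np.array([p[0]+c*q[0]-s*q[1],p[1]+s*q[0]+c*q[1],q[2]])
def cov(th,along,out,y): return np.array([62-along*np.cos(th)+out*np.sin(th),y,120+along*np.sin(th)+out*np.cos(th)])
E
python3 - <<'E'
from h import *
from scipy.optimize import least_squares
T=lambda x,y:(190+(x+.5)/3.75-.5,130+(y+.5)/3.75-.5)
S=lambda x,y:(215+(x+.5)/3.75-.5,145+(y+.5)/3.75-.5)
key=(-63.5,-45,135)
obs=[('top',T(495,438),key),('top',T(437,175),(80,-70,130)),('top',T(195,260),(80,70,130)),('top',T(297,545),(-80,70,130)),
('scene',S(90,269),key),('scene',S(112,128),(-80,70,130)),('scene',S(60,298),(-80,-70,130)),('scene',S(308,345),(80,-70,130)),
('top',T(188,175),60),('top',T(418,97),-60),('scene',S(372,97),60),('scene',S(338,262),-60)]
def f(p):
    return np.concatenate([proj(n,w(p,cov(p[3],107,10,q) if np.isscalar(q) else q))-uv for n,uv,q in obs])
r=least_squares(f,[600,0,-.3,1.6],loss='soft_l1',x_scale=[10,10,.1,.1]);print(r.x);print(f(r.x).reshape(-1,2).round(1).tolist())
p=r.x
np.save('p.npy',p)
print('key',w(p,key),'edge',w(p,cov(p[3],107,10,0)),'hinge',w(p,(62,0,120)))
print('bottle tip',atz('top',T(655,220),170),'roll',atz('top',T(82,525),80),'dispenser',[atz('top',T(*c),z)[:2].round() for c,z in(((395,35),40),((210,150),20),((275,110),80))])
print([atz('scene',S(*c),0)[:2].round() for c in((470,475),(395,482),(380,310))])
E
```

```text
[5.17369694e+02 1.70365991e+01 2.62143873e-01 1.78569949e+00]
[[0.8, -0.8], [1.3, -2.1], [-1.0, -0.8], [-0.1, 0.1], [-0.1, -0.9], [-0.8, -1.6], [-1.3, 0.2], [-1.0, -0.4], [-0.5, -0.0], [0.9, -1.6], [-0.2, -1.1], [0.0, -1.1]]
key [467.70089929 -42.88218615 135.        ] edge [608.72626914  41.54925319 222.40615598] hinge [577.25156387  33.10400924 120.        ]
bottle tip [ 563.49731021 -130.04088042  170.        ] roll [448.33988032 177.35358631  80.        ] dispenser [array([722., -18.]), array([668.,  96.]), array([669.,  55.])]
[array([733.,  -7.]), array([689., -35.]), array([625.,  83.])]
```

>>> move_arm(targets=[0,0,-0.11,-0.0272,0,0,0,-0.11,-0.0272,0,0,0,-0.11,-0.0272,0,0,0,-0.11,-0.0272,0,0.1,0.3,0,0,0,0.1,0.3,0,0,0,0.1,0.3,0,0,0,0.1,0.3,0,0,0,0.1,0.3,0,0,0,0.1,0.3,0,0,0,0.1,0.3,0,0,0,0,0,0,0,0])

```text
time: 1.6
tool_pos: [459.7, 337.1, 292.4]
tool_rot: [0.992, 0.13, -0.0, 0.0]
contact_force: [-0.4, -0.2, 0.1]
finger_gap: 0.5
```

```bash
cat >> h.py <<'E'
def show():
    s=state();p=np.load('p.npy');d=s['tool_pos']-[p[0],p[1],0];c,n=np.cos(p[2]),np.sin(p[2])
    from scipy.spatial.transform import Rotation as Ro
    R=Ro.from_quat(s['tool_rot']).as_matrix()
    print('t',round(s['time'],2),'printer xyz',(c*d[0]+n*d[1]).round(1),(-n*d[0]+c*d[1]).round(1),d[2].round(1),'F',s['contact_force'].round(2),'yawerr',np.degrees(np.arctan2(R[1,0],R[0,0])-p[2]).round(2),'tilt',R[:,2].round(3),'gap',s['finger_gap'].round(1))
E
python3 -c "from h import *;show()"
```

```text
Traceback (most recent call last):
  File "h.py", line 14, in show
    print('t',round(s['time'],2),'printer xyz',(c*d[0]+n*d[1]).round(1),(-n*d[0]+c*d[1]).round(1),d[2].round(1),'F',s['contact_force'].round(2),'yawerr',np.degrees(np.arctan2(R[1,0],R[0,0])-p[2]).round(2),'tilt',R[:,2].round(3),'gap',s['finger_gap'].round(1))
                                                                                                                                                                                                                                          ^^^^^^^^^^^^^^^^^^^^^
AttributeError: 'float' object has no attribute 'round'
```

>>> move_arm(targets=[0.2,0.3,0,0,0,0.2,0.3,0,0,0,0.2,0.3,0,0,0,0.12,0.3,0,0,0,0,0.3,0,0,0,0,0.3,0,0,0,0,0.3,0,0,0,0,0.06,0,0,0,0,0,0,0,0])

```text
time: 2.72
tool_pos: [647.3, 55.2, 292.1]
tool_rot: [0.991, 0.131, -0.0, -0.0]
contact_force: [0.3, 0.4, 0.3]
finger_gap: 0.1
```

```bash
sed -i "s/s\['finger_gap'\].round(1)/round(s['finger_gap'],1)/" h.py
python3 - <<'E'
from h import *
import cv2
show()
p=np.load('p.npy')
for n in('scene',):
    a=optics.read_camera(n)[:,:,::-1];a=a[95:305,190:430];a=cv2.resize(a,None,fx=2.8,fy=2.8,interpolation=cv2.INTER_CUBIC)
    cv2.imwrite('pics/s1.png',a)
E
```

```text
t 2.73 printer xyz 135.4 3.2 292.1 F [0.33 0.41 0.27] yawerr 0.05 tilt [-0.001  0.    -1.   ] gap 0.1
```

View pics/s1.png

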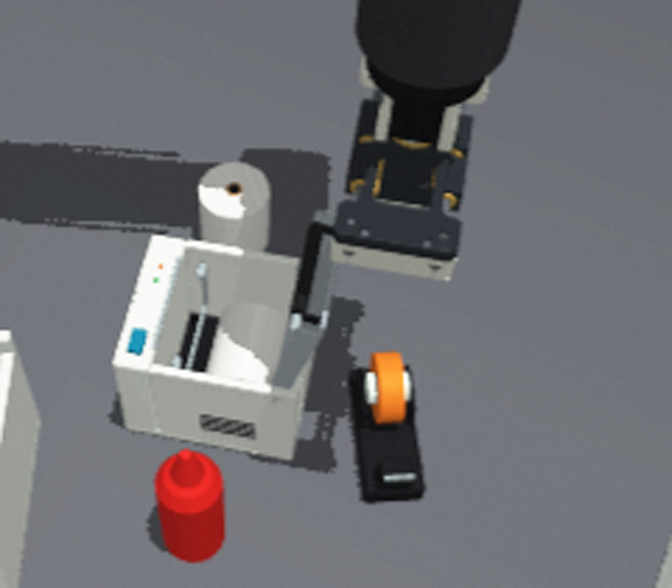

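The scene view shows the gripper behind the printer at crop (400,220), with the cover still open and nothing touched. I'll check where the TCP should project, then descend.

```bash
python3 - <<'E'
from h import *
t=state()['tool_pos'];f=lambda P:((proj('scene',P)-[190,95])*2.8).round()
print(f(t),f(t+[0,0,66]),f(t+[0,0,150]))
p=np.load('p.npy');print([f(w(p,cov(p[3],107,10,y))) for y in(60,-60)])
E
```

```text
[396. 220.] [406. 163.] [422.  78.]
[array([346., 208.]), array([321., 331.])]
```

>>> move_arm(targets=[0,0,0.2,0,0,0,0,0.2,0,0,0,0,0.15,0,0,0,0,0.1,0,0,0,0,0,0,0,0,0,0,0,0])

```text
time: 3.52
tool_pos: [648.0, 55.5, 196.1]
tool_rot: [0.991, 0.132, 0.001, -0.0]
contact_force: [0.0, 0.5, 0.5]
finger_gap: 0.6
```

```bash
python3 -c "from h import *;show()"
```

```text
t 3.52 printer xyz 136.1 3.4 196.1 F [0.   0.55 0.52] yawerr 0.14 tilt [ 0.001  0.    -1.   ] gap 0.6
```

>>> move_arm(targets=[-0.06,0,0,0,0,-0.06,0,0,0,0,-0.04,0,0,0,0,-0.04,0,0,0,0,-0.04,0,0,0,0,-0.04,0,0,0,0,-0.04,0,0,0,0,-0.04,0,0,0,0])

```text
time: 4.53
tool_pos: [594.9, 40.9, 195.0]
tool_rot: [0.991, 0.132, -0.0, -0.0]
contact_force: [-0.0, -0.4, 0.0]
finger_gap: 0.1
```

```bash
python3 - <<'E'
from h import *
import cv2
show()
a=optics.read_camera('scene')[:,:,::-1];a=a[120:280,210:370];cv2.imwrite('pics/s2.png',cv2.resize(a,None,fx=3.5,fy=3.5,interpolation=cv2.INTER_CUBIC))
E
```

```text
t 4.53 printer xyz 81.0 2.9 195.0 F [-0.01 -0.39  0.01] yawerr 0.09 tilt [-0.  0. -1.] gap 0.1
```

View pics/s2.png

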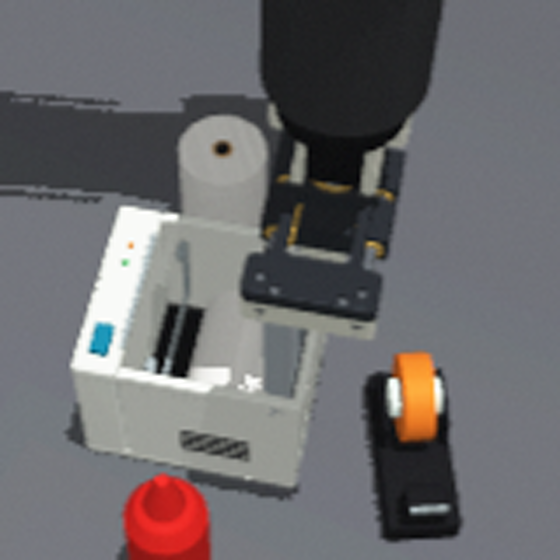

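The cover is now hidden under the gripper body, with only its lower part at crop (285,350) visible. Nothing else has moved, so I'll keep pushing.

>>> move_arm(targets=[-0.04,0,0,0,0,-0.04,0,0,0,0,-0.04,0,0,0,0,-0.04,0,0,0,0,-0.04,0,0,0,0,-0.04,0,0,0,0,-0.04,0,0,0,0,-0.04,0,0,0,0,-0.02,0,0,0,0,0,0,-0.1,0,0,0,0,-0.2,0,0,0,0,-0.1,0,0])

```text
time: 6.08
tool_pos: [547.0, 27.8, 257.6]
tool_rot: [0.991, 0.132, 0.002, -0.0]
contact_force: [0.3, 0.3, -0.1]
finger_gap: 0.4
```

>>> move_arm(targets=[0.2,0,0,0,0,0.3,0,0,0,0,0.2,0,0,0,0,0,0,0,0,0,0,0,0,0,0,0,0,0,0,0,0,0,0,0,0,0,0,0,0,0])

```text
time: 7.08
tool_pos: [647.2, 55.0, 255.6]
tool_rot: [0.991, 0.132, 0.0, -0.0]
contact_force: [-0.3, -0.3, 0.7]
finger_gap: 0.3
```

```bash
python3 - <<'E'
from h import *
import cv2
show()
a=optics.read_camera('scene')[:,:,::-1][145:305,215:365];b=optics.read_camera('top')[:,:,::-1][130:290,220:340]
a=np.hstack([a,b]);cv2.imwrite('pics/s3.png',cv2.resize(a,None,fx=2.9,fy=2.9,interpolation=cv2.INTER_CUBIC))
E
```

```text
t 7.08 printer xyz 135.2 3.0 255.6 F [-0.3  -0.33  0.69] yawerr 0.1 tilt [ 0.001  0.    -1.   ] gap 0.3
```

View pics/s3.png

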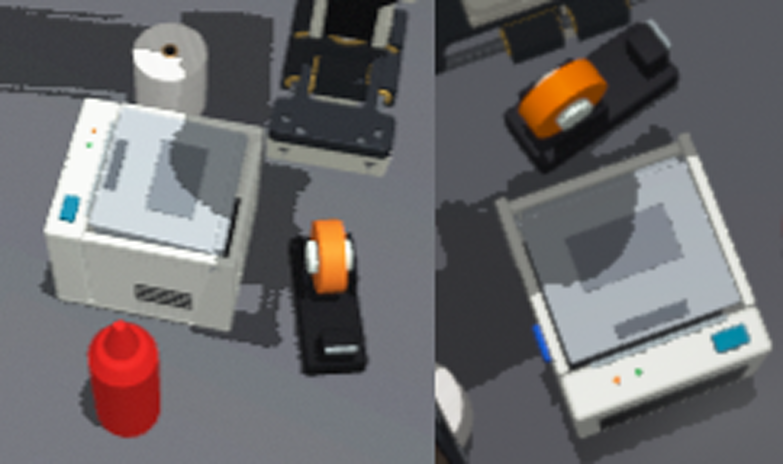

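The cover has fallen and rests on its hooks, slightly raised in front: there is a dark gap along its front edge in the right panel, from (570,360) to (745,310). The tape dispenser, bottle and roll are untouched. Next I move above the front edge.

>>> move_arm(targets=[-0.28,0.005,0,0,0,-0.28,0.005,0,0,0,-0.28,0.005,0,0,0,-0.28,0.005,0,0,0,0,0,0.2,0,0,0,0,0.25,0,0,0,0,0.15,0,0,0,0,0.03,0,0,0,0,0,0,0,0,0,0,0,0])

```text
time: 8.43
tool_pos: [486.7, 8.5, 161.6]
tool_rot: [0.991, 0.132, 0.001, -0.0]
contact_force: [0.4, -0.2, 0.0]
finger_gap: 0.2
```

```bash
python3 - <<'E'
from h import *
import cv2
show()
cv2.imwrite('pics/w1.png',optics.read_camera('wrist')[:,:,::-1])
E
```

```text
t 8.43 printer xyz -31.8 -0.3 161.6 F [ 0.41 -0.16  0.  ] yawerr 0.11 tilt [ 0.002  0.    -1.   ] gap 0.2
```

View pics/w1.png

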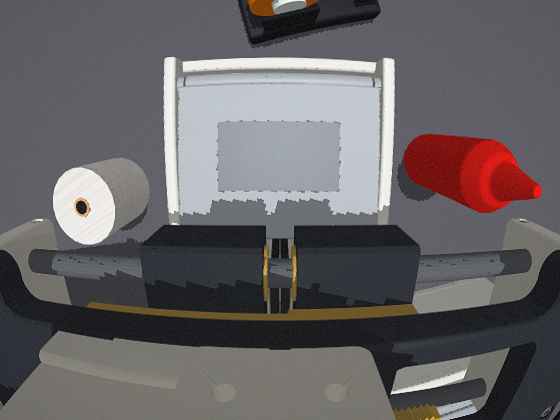

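The wrist view shows the printer walls at columns 165 and 395, so the printer is centred on the fingers at column 281 and the yaw is aligned. I'll descend slowly.

>>> move_arm(targets=[0,0,0.033,0,0,0,0,0.033,0,0,0,0,0.033,0,0,0,0,0.01,0,0,0,0,0.01,0,0,0,0,0.01,0,0,0,0,0.01,0,0,0,0,0.01,0,0,0,0,0.01,0,0])

```text
time: 9.6
tool_pos: [485.8, 8.2, 137.3]
tool_rot: [0.991, 0.132, -0.0, 0.0]
contact_force: [-3.3, 0.9, 7.9]
finger_gap: 0.5
```

>>> move_arm(targets=[0,0,0.01,0,0,0,0,0.01,0,0])

```text
time: 9.85
tool_pos: [485.6, 8.1, 133.8]
tool_rot: [0.991, 0.132, -0.0, 0.0]
contact_force: [-2.2, -1.1, 2.0]
finger_gap: 0.6
```

>>> move_arm(targets=[0,0,0.007,0,0,0,0,0.007,0,0])

```text
time: 10.1
tool_pos: [486.1, 8.3, 131.5]
tool_rot: [0.991, 0.131, 0.0, -0.0]
contact_force: [-0.5, -0.7, 0.4]
finger_gap: 0.3
```

>>> move_arm(targets=[0,0,0.007,0,0,0,0,0.004,0,0])

```text
time: 10.35
tool_pos: [486.2, 8.4, 130.1]
tool_rot: [0.991, 0.132, 0.0, 0.0]
contact_force: [-2.5, 0.1, 5.8]
finger_gap: 0.5
```

>>> move_arm(targets=[0,0,0.004,0,0,0,0,0,0,0])

```text
time: 10.6
tool_pos: [486.3, 8.4, 130.1]
tool_rot: [0.991, 0.132, 0.0, 0.0]
contact_force: [-3.5, 1.1, 8.8]
finger_gap: 0.6
```

The force peaked at 7.9 N, dropped as the cover snapped, and rose again on the stop with the tip at z = 130.1, flush with the deck. I'll lift off, go above the key and look at the cover.

>>> move_arm(targets=[0,0,-0.1,0,0,0,0,-0.15,0,0,-0.1,0.15,0,0,0,-0.11,0.15,0,0,0,0,0,0,0,0,0,0,0,0,0])

```text
time: 11.35
tool_pos: [467.8, -43.2, 167.5]
tool_rot: [0.991, 0.131, 0.001, -0.0]
contact_force: [0.4, 0.0, -0.2]
finger_gap: 0.1
```

```bash
python3 - <<'E'
from h import *
import cv2
show()
T=(321.65,246.3);S=(215+90.5/3.75-.5,145+269.5/3.75-.5)
p=np.load('p.npy');print('key',w(p,(-63.5,-45,135)),atz('top',T,135),atz('scene',S,135))
a=optics.read_camera('scene')[:,:,::-1][145:305,215:365];b=optics.read_camera('wrist')[:,:,::-1][20:340,130:430];b=cv2.resize(b,(150,160),interpolation=cv2.INTER_AREA)
a=np.hstack([a,b]);cv2.imwrite('pics/s4.png',cv2.resize(a,None,fx=2.66,fy=2.66,interpolation=cv2.INTER_CUBIC))
E
```

```text
t 11.35 printer xyz -63.5 -45.3 167.5 F [ 0.41  0.   -0.23] yawerr 0.08 tilt [ 0.001  0.    -1.   ] gap 0.1
key [467.70089929 -42.88218615 135.        ] [466.54932852 -41.33753593 135.        ] [469.08079407 -44.93548897 135.        ]
```

View pics/s4.png

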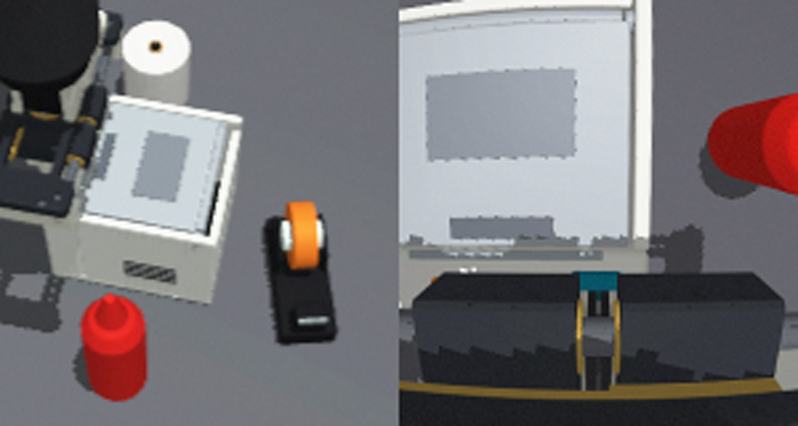

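The cover looks level with the deck. In the wrist view the teal key is centred between the fingers, at panel column 598. Now I press it.

>>> move_arm(targets=[0,0,0.1,0,0,0,0,0.07,0,0,0,0,0.01,0,0,0,0,0.01,0,0,0,0,0.01,0,0,0,0,0.01,0,0,0,0,0.005,0,0])

```text
time: 12.32
tool_pos: [467.4, -43.3, 134.8]
tool_rot: [0.991, 0.132, 0.0, -0.0]
contact_force: [-0.2, -0.3, 1.7]
finger_gap: 0.3
```

>>> move_arm(targets=[0,0,0.007,0,0,0,0,0.007,0,0])

```text
time: 12.58
tool_pos: [467.4, -43.3, 132.7]
tool_rot: [0.991, 0.132, 0.0, 0.0]
contact_force: [-0.7, 0.8, 3.1]
finger_gap: 0.5
```

>>> move_arm(targets=[0,0,0.005,0,0,0,0,0.002,0,0])

```text
time: 12.82
tool_pos: [467.5, -43.3, 132.1]
tool_rot: [0.991, 0.132, 0.0, 0.0]
contact_force: [-4.8, 1.1, 11.2]
finger_gap: 0.2
```

The key is on its stop at z = 132, 3 mm below its rest height. I'll release it, back off and check.

>>> move_arm(targets=[0,0,0,0,0,0,0,-0.03,0,0,0,0,-0.1,0,0,0,0,-0.3,0,0,-0.1,0,-0.3,0,0,-0.3,-0.3,0,0,0,-0.1,-0.4,0,0,0,0,-0.4,0,0,0,0,-0.4,0,0,0,0,0,0,0,0,0,0,0,0,0])

```text
time: 14.2
tool_pos: [336.9, 153.8, 240.7]
tool_rot: [0.991, 0.132, -0.0, 0.0]
contact_force: [-0.5, -0.6, -0.6]
finger_gap: 0.4
```

```bash
python3 - <<'E'
from h import *
import cv2
show()
a=optics.read_camera('scene')[:,:,::-1][145:305,215:365];b=optics.read_camera('top')[:,:,::-1][130:290,220:380]
a=np.hstack([a,b]);cv2.imwrite('pics/s5.png',cv2.resize(a,None,fx=2.58,fy=2.58,interpolation=cv2.INTER_CUBIC))
E
```

```text
t 14.2 printer xyz -138.9 178.8 240.7 F [-0.49 -0.61 -0.58] yawerr 0.19 tilt [-0.001 -0.    -1.   ] gap 0.4
```

View pics/s5.png

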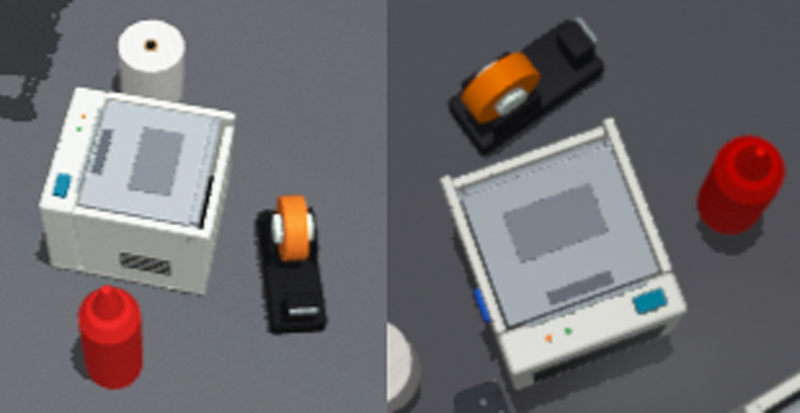

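The cover lies flush with no gap at the front edge (right panel, about (510,325) to (670,280)), and the key is up. The roll, bottle and dispenser match their starting pixels to within about 1 px. I'm handing in.

```bash
python3 -c "
from plant import ctrl
print(ctrl.close_job())"
```

```text
the job is handed in; nothing more can be done
None
```

The job is done and handed in at about 14 s of the 48 s allowed. All pushing was done with the gripper shut, and no check failed.

- **Cover shut:** I pushed the cover over from behind until it fell onto its hooks. I then pressed its front edge: the force read 7.9 N, dropped as it snapped, and was 8.8 N on the stop with the fingertip at z = 130.1 mm, level with the deck.
- **Feed key:** I pressed it from about 135 mm to its stop at 132.1 mm, then released it. The last force reading on the stop was 11.2 N, above the roughly 4 N needed.
- **Last pictures:** The cover lies flush with no gap at the front, and the key looks sprung back. The key's return was judged by eye, since 3 mm of travel is only a pixel or two.
- **Other items:** The spare roll, bottle and tape dispenser are within about 1 px of where they started. The arm stands clear, touching nothing.
- **Measurement spread:** The two cameras disagreed by about 4 mm on the key's position. I aimed between them, and the wrist camera showed the key centred on the fingers.

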